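Set sprung tweezers to the mark for the bush in the welding jig

ROBOT

A 6-joint arm with a two-finger parallel gripper is mounted at the origin on the work surface. World frame = base frame: x ahead of the robot, y to its left, z up, the work surface at z = 0. Lengths are in m, angles in rad, forces in N, time in s.
With the tool pointing down it reaches from about 0.325 to 0.9 m from the base axis. Payload 6.1 kg.
Tool frame: the origin (TCP) lies at the very end of the fingers, on their centre line; the grasp point (between the pads) lies 19 mm behind it (arm.tcp_to_grasp is the distance from the TCP to the grasp point, in m); z points along the fingers, y is the line along which they close (so a half turn about z gives the same grasp; the last joint's range is limited). The gripper opens to 87 mm and grips with 3 to 60 N. Pads are 19 mm wide; open, the fingers measure 117 mm over their backs; the gripper's body (75 mm by 190 mm) begins 51 mm behind the grasp point.
Start: joints at [-1.37, 0.22, 1.526, -0, 1.395, -0.126], TCP at [0.201, -0.592, 0.223] pointing down, gripper open.
Joint ranges: [-2.98, 2.98], [-0.91, 2.08], [0.09, 2.57], [-1.24, 4.39], [0.2, 2.65], [-2.68, 2.68]. Speed limits (rad/s): [2.57, 2.57, 3.01, 3.14, 3.14, 3.14].

INTERFACE

Orientations are given as a rotation vector (axis times angle).
In Python, from station import arm gives the robot as it stands.
- The arm moves only by the tool send_rows, never from a script. Its argument "moves" is a list of rows, each a list of 3 entries, a list of its own where there are three numbers: the shift along the tool's x, y, z in units of 0.5 m (1.0 is 0.5 m), then the turn, a rotation vector about the tool's x, y, z in units of 0.5 rad (1.0 is 0.5 rad), then the finger opening in mm, from 0 to 87. In form: [[[x, y, z], [ax, ay, az], gripper], ...]. A call has 1 to 20 rows; each row shifts and turns the commanded pose from where the row before left it, along the tool's axes as they then stand; what a row does not reach is not made up. A row lasts 1/8 s, in which the tool goes at most 62.5 mm and 10.7 degrees, less where a joint would pass 70% of its speed; a pose out of reach is approached as far as the arm can. A call with a number of a shift or a turn outside -1 to 1 is refused whole. A call with a gripper value outside its range is refused whole. The fingers move at their own pace and stop on an object; "grip_force" is the grip in N (left out, the last holds). Time passes only in rows, so rows that do not move let the fingers close. It gives the time, the measured TCP pose, the force, the opening and the grip force at its end, in the units of the state.
- arm.state(): the state, without advancing time (a new reading comes with each control period).
- arm.get_image(name): name is "side" or "top" or "wrist"; returns the picture (480x640x3 uint8, blue, green, red); there is no depth.
- arm.calibration(name): a dict with "intrinsics" (3x3 intrinsics, pixels), "R" (3x3) and "t" (3): a world point X has camera coordinates R X + t; the wrist camera has in their place "tool_from_camera" (4x4, takes a point from camera to tool coordinates, whose origin is the TCP and whose axes are the flange's). Camera axes: x right, y down, z forward; pixel columns grow to the right and rows downward; lengths in m; the calibration is good to about 2 mm. A picture is of the moment at which its call begins: read the wrist's pose just before it. calibration takes no time and is no camera call.
- arm.finish_job(): hands the job in; it is judged then, once.
The state is a dict: "time": time; "joint_positions": joint angles; "joint_vel": joint speeds; "joint_torque": joint torques, N m; "ee_pos": TCP position; "ee_rot": TCP orientation; "contact_force": force on the tool from outside, world axes, zero at the start; "ft_torque": the same for the moment, N m; "finger_gap": finger opening in m; "grasp_force": force on a finger pad.
Only numpy, scipy, OpenCV 4.12 (cv2) and the standard library are available. Lean on these libraries where they do the work, as an engineer would, in place of code of your own. Each camera call takes 0.05 s, during which the arm holds its last target. There are 200 camera calls.

TASK

One of the two steel bushes, the thin or the thick, stands in the welding jig. Take the sprung tweezers from their rest by the finger flats and squeeze them to the marked gap for that bush (inner pair of lines, 14 mm at the tips, for the thin bush; outer pair, 26 mm, for the thick one), never letting the tips shut. Finish while holding them level in the air with the tips centred over the bush in the jig, about 1 to 6 cm above its top, the gap steady, neither bush disturbed.

Things in the scene. Friction and masses are not known exactly. Their poses are not given: they have to be found in the camera images.
- tweezers: large plain steel sprung tweezers, 185 mm long, 0.1 kg, lying level on the rest. Origin midway between the two finger flats, on the underside; x points to the tips, y to the left blade, z up. Rear block 30 x 22 x 20 mm at x = -110 to -80 mm, tips at x = 75 mm. The blades spring outwards. Centre of mass about 10 mm behind the flats
- flats (a point): grip point: midway between the finger flats, 10 mm above the tweezers' origin. Flats: pads on the blades' outer sides, 20 x 20 mm, gripped from above, closing along y. Over the outside 50 mm free, 37.7 mm at tip gap 26 mm, 31.1 mm at tip gap 14 mm (0.55 mm per mm of tip gap). Each pushes back with 3 N free, 6 N at the 26 mm gap, 8 N at 14 mm
- marks (a point): top centre of the fixed cross plate of the tweezers, 46 mm ahead of their origin: 14 mm long, 58 mm wide, under the blades, with two pairs of dark lines, 9.3 and 14.3 mm either side of the middle. At a 14 mm tip gap each blade runs above its inner line, at 26 mm above its outer line
- mouth (a point): point midway between the tips, 75 mm ahead of the origin of the tweezers along x and 10 mm above it
- tip_l (a point): inner face of the left (+y) blade's tip; the tip gap is the distance between tip_l and tip_r, 46 mm when free
- tip_r (a point): inner face of the right (-y) blade's tip
- blade_l (a joint): angle of the left blade, rad: 0 when free, grows as it is squeezed inwards, 0.125 at its stop (tip gap about 5 mm). Tip gap in mm = 46 - 165 x (blade_l + blade_r)
- blade_r (a joint): angle of the right blade, rad, likewise
- rest: fixed black plastic stand of the tweezers: base plate 190 x 50 x 8 mm with two black posts 40 mm high under the rear block (x = -90 mm) and the cross plate (x = 46 mm); its origin lies on the table right under that of the tweezers at the start, x along them. The flats hang free between the posts, their undersides 40 mm above the table
- jig: fixed steel plate 100 x 100 x 10 mm with an L-shaped fence 16 mm high on two sides of the bush, 20 and 32 mm from its axis; origin under the plate's centre, z up. One bush stands in its middle
- jig_spot (a point): centre of the jig plate's top face, 10 mm above the table, where the bush stands
- tray: fixed grey plastic tray 100 x 80 mm with a floor 10 mm high and a low rim all round, 22 mm above the table; the spare bush stands in its middle
- bush_small: thin steel bush, 10 mm across, 30 mm high, loose and upright; origin at the centre of its foot
- bush_large: thick steel bush, 20 mm across, 30 mm high, loose and upright; origin at the centre of its foot
Mind the look-alikes: they are no part of the job. What is shaped like the tweezers but green is not meant. What is shaped like the jig but orange is not meant.

How it is judged:
At the end, for the whole second after the job is handed in: Fingers alone hold the tweezers, still, level to 0.3 rad; midpoint of tips within 20 mm sideways of the jig's middle, 5 to 70 mm above the bush top; tip gap 14 (thin bush in jig) or 26 mm (thick), +/- 2.5 mm, steady; both bushes upright, within 15 mm of their start (((horizontal distance between bush_small and jig_spot below 0.03 m and distance between tip_l and tip_r between 0.0115 and 0.0165 m) or (horizontal distance between bush_large and jig_spot below 0.03 m and distance between tip_l and tip_r between 0.0235 and 0.0285 m)) and horizontal distance between mouth and jig_spot below 0.02 m and z of mouth in the frame of jig between 0.045 and 0.11 m and angle between tweezers's own z axis and vertical below 0.3 rad and contact force between the fingers and tweezers above 1 N and contact force between tweezers and jig below 0.1 N and contact force between tweezers and rest below 0.1 N and contact force between tweezers and bush_small below 0.1 N and contact force between tweezers and bush_large below 0.1 N and linear speed of tweezers below 0.02 m/s and angular speed of tweezers below 0.15 rad/s and velocity of joint blade_l between -0.05 and 0.05 rad/s and velocity of joint blade_r between -0.05 and 0.05 rad/s and angle between each of bush_small, bush_large's own z axis and vertical below 0.1 rad and distance of each of bush_small, bush_large from where it was at the start of the episode below 0.015 m); the arm keeps its last pose, push and grip.
It fails at once if the tips are squeezed shut (gap under 7 mm) (distance between tip_l and tip_r below 0.007 m).
It fails at once if a bush is knocked over or shifted (distance of any of bush_small, bush_large from where it was at the start of the episode above 0.015 m).
It also fails if it takes over 35 s, if anything falls off the work surface, if the arm or the gripper's body presses on something with over 40 N, if the wrist force passes 120 N, or if a joint passes its speed limit or range.

## Working session

There is one attempt and no reset: what is moved stays moved. The work goes in short steps, Python scripts to look and compute and a tool call to move; the robot and the scene stay as the last step left them, time stands still between calls to the robot, and variables do not carry over. Pictures are saved under pics/ and viewed, at most 10 in all, crops included, and the job is handed in when it is done.

Besides the shell and the picture viewer there is one more tool, called after "Call:" as name(argument=value, ...), one argument or row to a line, values as JSON. send_rows: Moves the arm, as the interface text tells. Shifts and turns lie within -1 to 1; 1 stands for 0.5 m of shift or 0.5 rad of turn. Its arguments: {"type":"object","properties":{"moves":{"type":"array","items":{"type":"array"}},"grip_force":{"type":"number"}},"required":["moves"]}

```bash
ls; mkdir -p pics; python3 - <<'E'
from station import arm
import cv2,numpy as np
s=arm.state();print({k:np.round(v,3) for k,v in s.items()})
a=arm.get_image("top");b=arm.get_image("side")
cv2.imwrite("pics/top0.png",a);cv2.imwrite("pics/side0.png",b)
for n in("top","side"):
    c=arm.calibration(n);print(n,c["intrinsics"],c["R"],c["t"])
print(arm.calibration("wrist"))
E
```

```text
pics
{'time': np.float64(0.0), 'joint_positions': array([-1.37 ,  0.221,  1.528,  0.   ,  1.395, -0.126]), 'joint_vel': array([ 0.002,  0.002,  0.001, -0.   ,  0.   , -0.001]), 'joint_torque': array([  0.   , -49.462, -38.737,   0.07 ,   0.057,  -0.   ]), 'ee_pos': array([ 0.2  , -0.591,  0.221]), 'ee_rot': array([-3.098, -0.511,  0.   ]), 'contact_force': array([-0.252, -0.275, -0.716]), 'ft_torque': array([-0.042,  0.027,  0.011]), 'grasp_force': np.float64(0.0), 'finger_gap': np.float64(0.087)}
top [[613.1355128    0.         323.54104878]
 [  0.         613.1355128  241.21009262]
 [  0.           0.           1.        ]] [[ 0.10337756 -0.99464083 -0.00164096]
 [-0.97427934 -0.10092889 -0.20147738]
 [ 0.20023201  0.02242699 -0.97949179]] [-0.0077439   0.45740894  1.33390171]
side [[484.10293718   0.         313.45528583]
 [  0.         484.10293718 238.58868043]
 [  0.           0.           1.        ]] [[ 0.96100273 -0.27646458 -0.00641042]
 [-0.20841192 -0.70882308 -0.67389488]
 [ 0.18176421  0.64895083 -0.73879943]] [-0.43456898  0.13926568  0.78320254]
{'intrinsics': array([[335.45756256,   0.        , 321.74785433],
       [  0.        , 335.45756256, 247.60317968],
       [  0.        ,   0.        ,   1.        ]]), 'tool_from_camera': array([[-2.92307458e-04, -9.60981532e-01, -2.76612380e-01,
         7.59530343e-02],
       [ 9.99998332e-01,  2.17830796e-04, -1.81350647e-03,
         1.37609284e-03],
       [ 1.80300093e-03, -2.76612449e-01,  9.60979866e-01,
        -1.61105167e-01],
       [ 0.00000000e+00,  0.00000000e+00,  0.00000000e+00,
         1.00000000e+00]])}
```

View pics/top0.png

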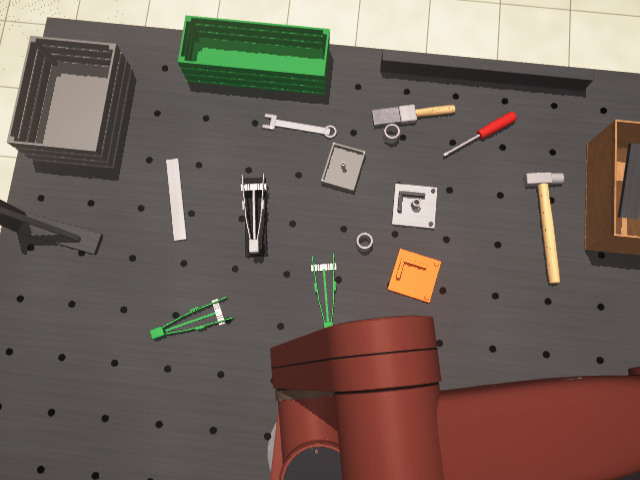

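View pics/side0.png

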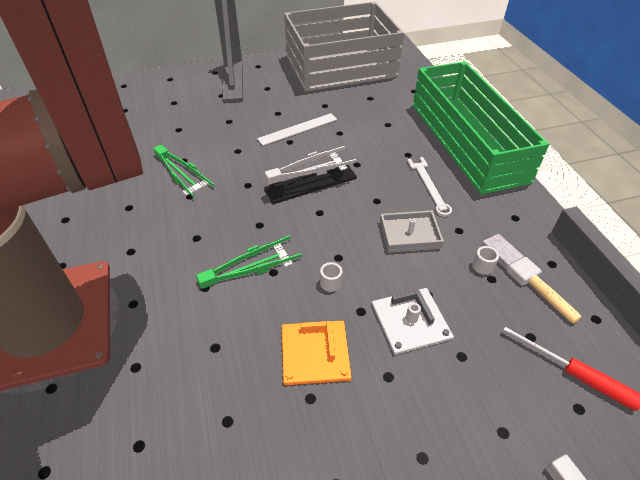

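Side and top show the candidates. Tweezers are steel at top (254,215), with green look-alikes at (325,290) and (190,318). The jig is steel at (415,205), with an orange look-alike at (415,275). The bush in the jig is at (417,204) and the tray bush at (344,167); loose rings lie at (391,131) and (364,241). I choose the steel tweezers and steel jig, and will check them in one close crop.

```bash
python3 - <<'E'
import cv2,numpy as np
a=cv2.imread("pics/top0.png");b=cv2.imread("pics/side0.png")
z=lambda i,x,y,w,h,W,H:cv2.resize(i[y:y+h,x:x+w],(W,H),interpolation=cv2.INTER_CUBIC)
left=z(a,224,165,60,100,360,600)
right=np.vstack([np.hstack([z(a,388,178,55,55,220,300),z(a,318,140,55,55,220,300)]),np.hstack([z(b,370,285,85,75,220,300),z(b,375,200,75,75,220,300)])])
cv2.imwrite("pics/crop1.png",np.hstack([left,right]))
E
```

```text
(no output)
```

View pics/crop1.png

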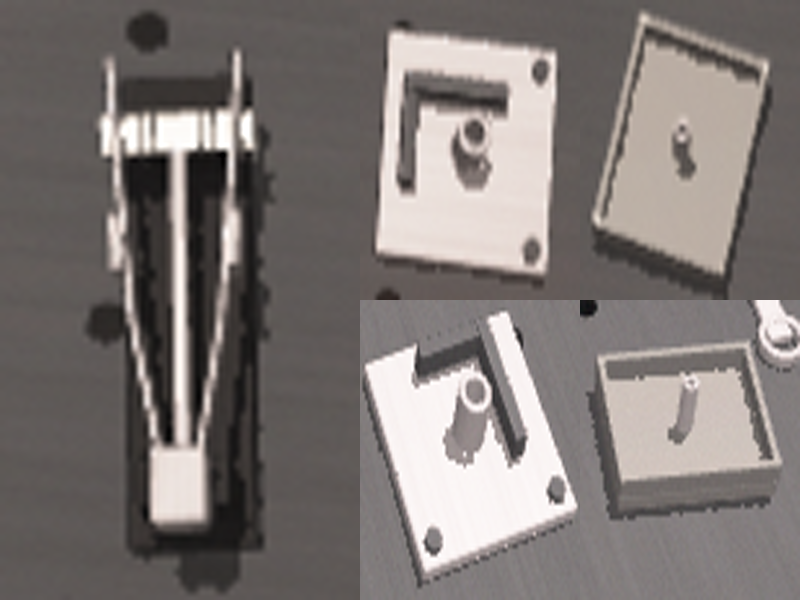

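The crop shows the thick bush in the jig (crop px 472,138) and the thin one in the tray (682,135), so the target is the 26 mm gap, 37.7 mm over the flats. The tweezers' rear block is at (180,485) and the cross plate, with its two pairs of lines, at (178,132).

```bash
cat > h.py <<'E'
from station import arm
import cv2,numpy as np
from scipy.spatial.transform import Rotation as Ro
def ray(name,px,z,s=None):
    c=arm.calibration(name);d=np.linalg.inv(c["intrinsics"])@[px[0],px[1],1]
    if name=="wrist":
        T=np.eye(4);T[:3,:3]=Ro.from_rotvec(s["ee_rot"]).as_matrix();T[:3,3]=s["ee_pos"]
        T=T@c["tool_from_camera"];o=T[:3,3];d=T[:3,:3]@d
    else: o=-c["R"].T@c["t"];d=c["R"].T@d
    return o+d*(z-o[2])/d[2]
def move(target,xdir=None):
    "shift and yaw in tool axes (units) for world target, tool down, tool x along xdir"
    s=arm.state();R=Ro.from_rotvec(s["ee_rot"]).as_matrix()
    v=R.T@(np.array(target)-s["ee_pos"])
    out=[np.round(v/.5,4)]
    if xdir is not None:
        G=np.c_[xdir,np.cross([0,0,-1],xdir),[0,0,-1]]
        out.append(np.round(Ro.from_matrix(R.T@G).as_rotvec()/.5,4))
    return out
E
python3 - <<'E'
from h import *
p=lambda x,y:(224+x/6-.5,165+y/6-.5)
for n,q,z in[("block",(180,485),.06),("plate",(178,132),.044),("tipl",(108,60),.05),("tipr",(237,52),.05),("flatl",(115,240),.06),("flatr",(233,237),.06)]:
    print(n,ray("top",p(*q),z).round(4))
for n,q in[("jigTL",(390,32)),("TR",(555,52)),("BR",(545,275)),("BL",(375,253))]:
    print(n,ray("top",(388+(q[0]-360)/4-.5,178+q[1]*55/300-.5),.01).round(4))
print("bush",ray("top",(388+(472-360)/4-.5,178+136*55/300-.5),.04).round(4))
E
```

```text
block [0.4276 0.1933 0.06  ]
plate [0.5673 0.2137 0.044 ]
tipl [0.5913 0.2431 0.05  ]
tipr [0.5995 0.1944 0.05  ]
flatl [0.5184 0.2295 0.06  ]
flatr [0.5241 0.1855 0.06  ]
jigTL [ 0.6191 -0.1128  0.01  ]
TR [ 0.6201 -0.2101  0.01  ]
BR [ 0.521  -0.2109  0.01  ]
BL [ 0.5204 -0.112   0.01  ]
bush [ 0.5691 -0.1606  0.04  ]
```

```bash
python3 - <<'E'
from h import *
y=.145
print(move([.52,.207,.2],[np.cos(y),np.sin(y),0]))
E
```

```text
[array([ 1.1178, -1.3071,  0.0456]), array([-3.400e-03, -1.000e-04,  3.636e-01])]
```

Call:
send_rows(
  moves=[
    [[0.08,-0.0934,0.0032],[0,0,0],87],
    [[0.08,-0.0934,0.0032],[0,0,0],87],
    [[0.08,-0.0934,0.0032],[0,0,0],87],
    [[0.08,-0.0934,0.0032],[0,0,0],87],
    [[0.08,-0.0934,0.0032],[0,0,0],87],
    [[0.08,-0.0934,0.0032],[0,0,0],87],
    [[0.08,-0.0934,0.0032],[0,0,0],87],
    [[0.08,-0.0934,0.0032],[0,0,0],87],
    [[0.08,-0.0934,0.0032],[0,0,0],87],
    [[0.08,-0.0934,0.0032],[0,0,0],87],
    [[0.08,-0.0934,0.0032],[0,0,0],87],
    [[0.08,-0.0934,0.0032],[0,0,0],87],
    [[0.08,-0.0934,0.0032],[0,0,0],87],
    [[0.08,-0.0934,0.0032],[0,0,0],87],
    [[0,0,0],[0,0,0.18],87],
    [[0,0,0],[0,0,0.18],87],
    [[0,0,0],[0,0,0],87],
  ],
)

```text
time: 2.22
ee_pos: [0.5207, 0.2072, 0.1995]
ee_rot: [3.133, 0.232, -0.002]
contact_force: [0.4, -0.7, 0.2]
finger_gap: 0.0871
grasp_force: 0.0
```

```bash
python3 - <<'E'
from h import *
s=arm.state();print(s["time"],s["ee_pos"],s["ee_rot"])
w=arm.get_image("wrist");cv2.imwrite("pics/w1.png",w)
y=.145
print(move([.5216,.207,.2],[np.cos(y),np.sin(y),0]))
E
```

```text
2.225 [0.52072214 0.20718708 0.19949483] [ 3.13278613e+00  2.32268594e-01 -1.87871811e-03]
[array([ 0.0015,  0.0002, -0.0006]), array([0.0002, 0.0016, 0.0074])]
```

View pics/w1.png

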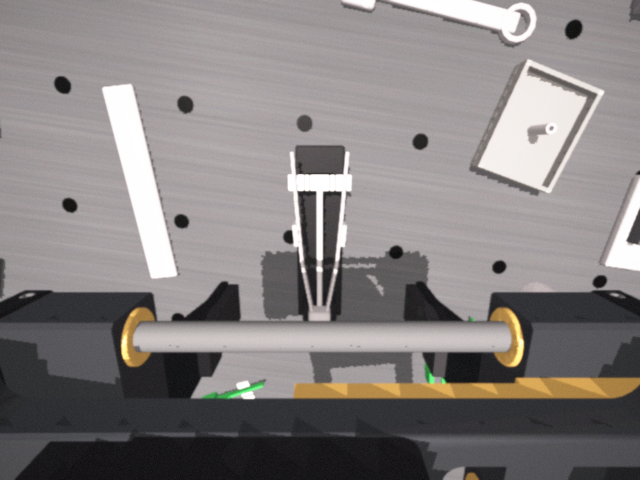

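The wrist view shows the tweezers pointing along tool +x: cross plate at (320,183), flats at (296,236) and (343,236), block at (319,313). I'll measure these to subpixel accuracy.

```bash
python3 - <<'E'
from h import *
s=arm.state();w=cv2.imread("pics/w1.png");g=cv2.cvtColor(w,cv2.COLOR_BGR2GRAY).astype(int)
m=(g>170)
for r in (160,176,183,188,195,205,215,228,232,236,240,244,250,260,270,280,290,300,308):
    c=np.where(m[r,280:365])[0]+280
    runs=np.split(c,np.where(np.diff(c)>1)[0]+1)
    print(r,[(int(q[0]),int(q[-1])) for q in runs if len(q)])
# plate rows
c=np.where(m[150:215,291])[0]+150;print("col291",c)
c=np.where(m[150:215,320])[0]+150;print("col320",c)
print("flat cols",[np.where(m[215:260,k])[0]+215 for k in(293,294,345,346)])
E
```

```text
160 [(287, 287), (290, 294), (345, 349)]
176 [(284, 284), (286, 364)]
183 [(287, 352), (358, 358), (363, 363)]
188 [(286, 352)]
195 [(293, 297), (316, 322), (342, 345)]
205 [(293, 297), (316, 322), (341, 344), (364, 364)]
215 [(294, 298), (316, 322), (340, 343)]
228 [(291, 300), (316, 322), (338, 347), (350, 350), (354, 354), (364, 364)]
232 [(293, 300), (316, 322), (338, 347)]
236 [(293, 300), (316, 322), (337, 346)]
240 [(293, 301), (316, 322), (337, 346)]
244 [(293, 301), (316, 322), (337, 345)]
250 [(299, 302), (316, 322), (336, 339)]
260 [(300, 302), (317, 321), (335, 338)]
270 [(302, 304), (317, 322), (333, 337)]
280 [(305, 305), (318, 320), (332, 334)]
290 [(307, 308), (318, 320), (330, 331)]
300 [(309, 310), (318, 320), (328, 329)]
308 [(310, 311), (326, 328)]
col291 [151 152 153 154 155 156 157 158 159 160 161 162 163 164 165 166 167 168
 169 170 171 172 173 174 175 176 177 178 179 180 181 182 183 184 185 186
 187 188 189 190 191]
col320 [174 175 176 177 178 179 180 181 182 183 184 185 186 187 188 189 190 191
 192 193 194 195 196 197 198 199 200 201 202 203 204 205 206 207 208 209
 210 211 212 213 214]
flat cols [array([220, 221, 222, 223, 224, 225, 226, 227, 228, 229, 230, 231, 232,
       233, 234, 235, 236, 237, 238, 239, 240, 243, 244, 245, 246, 247]), array([215, 219, 220, 221, 222, 223, 224, 225, 226, 227, 228, 229, 230,
       231, 232, 233, 234, 235, 236, 237, 238, 239, 240, 241, 242, 243,
       244, 245, 246, 247]), array([222, 223, 224, 225, 226, 227, 228, 229, 230, 231, 232, 233, 234,
       235, 236, 237, 238, 239, 240, 241, 242, 243, 244, 245, 246, 247]), array([223, 224, 225, 226, 227, 228, 229, 230, 231, 232, 233, 234, 235,
       236, 237, 238, 239, 240, 241])]
```

```bash
python3 - <<'E'
from h import *
s=arm.state();R=Ro.from_rotvec(s["ee_rot"]).as_matrix()
for n,q,z in[("plate",(319.5,183),.044),("flats",(319.7,235),.055),("fl",(292.5,235),.055),("fr",(347,235),.055),("tips",(320,153),.05),("spine a",(319,195),.045),("spine b",(319,300),.045),("block front",(319,307),.06)]:
    X=ray("wrist",q,z,s);print(n,X.round(4),"tool",(R.T@(X-s["ee_pos"])).round(4))
E
```

```text
plate [0.5675 0.2153 0.044 ] tool [ 0.0475 -0.0013  0.1556]
flats [0.5209 0.2082 0.055 ] tool [ 0.0004 -0.0012  0.1447]
fl [0.5171 0.2334 0.055 ] tool [ 0.0004 -0.0267  0.1447]
fr [0.5247 0.1828 0.055 ] tool [0.0004 0.0245 0.1447]
tips [0.5942 0.2188 0.05  ] tool [ 0.0744 -0.0008  0.1496]
spine a [0.5565 0.2142 0.045 ] tool [ 0.0365 -0.0018  0.1547]
spine b [0.4504 0.1985 0.045 ] tool [-0.0708 -0.0021  0.1547]
block front [0.4499 0.1983 0.06  ] tool [-0.0713 -0.0019  0.1397]
```

Call:
send_rows(
  moves=[
    [[0.0012,-0.0022,0.06],[0,0,0],75],
    [[0,0,0.08],[0,0,0],70],
    [[0,0,0.08],[0,0,0],70],
    [[0,0,0.06],[0,0,0],70],
    [[0,0,0.04],[0,0,0],70],
    [[0,0,0.017],[0,0,0],70],
    [[0,0,0],[0,0,0],60],
    [[0,0,0],[0,0,0],54],
    [[0,0,0],[0,0,0],54],
  ],
  grip_force=7,
)

```text
time: 3.4
ee_pos: [0.5225, 0.2085, 0.0328]
ee_rot: [-3.133, -0.231, -0.003]
contact_force: [0.2, 0.4, 0.2]
finger_gap: 0.0548
grasp_force: 0.0
```

Call:
send_rows(
  moves=[
    [[0,0,0.003],[0,0,0],50],
    [[0,0,0],[0,0,0],48],
    [[0,0,0],[0,0,0],46],
    [[0,0,0],[0,0,0],44],
    [[0,0,0],[0,0,0],44],
    [[0,0,0],[0,0,0],44],
  ],
  grip_force=7,
)

```text
time: 4.15
ee_pos: [0.522, 0.2083, 0.0304]
ee_rot: [-3.133, -0.23, -0.001]
contact_force: [1.1, -0.1, 1.7]
finger_gap: 0.0441
grasp_force: 4.0
```

Call:
send_rows(
  moves=[
    [[0,0,0],[0,0,0],42],
    [[0,0,0],[0,0,0],40],
    [[0,0,0],[0,0,0],38.5],
    [[0,0,0],[0,0,0],37.7],
    [[0,0,0],[0,0,0],37.7],
    [[0,0,0],[0,0,0],37.7],
    [[0,0,0],[0,0,0],37.7],
  ],
  grip_force=8,
)

```text
time: 5.03
ee_pos: [0.5219, 0.2083, 0.0304]
ee_rot: [-3.133, -0.23, -0.001]
contact_force: [3.4, 0.7, 4.8]
finger_gap: 0.0375
grasp_force: 5.8
```

```bash
python3 - <<'E'
from h import *
w=arm.get_image("wrist")
cv2.imwrite("pics/w2.png",w);cv2.imwrite("pics/w2c.png",cv2.resize(w[40:280,220:420],(500,600),interpolation=cv2.INTER_CUBIC))
E
```

```text
(no output)
```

View pics/w2c.png

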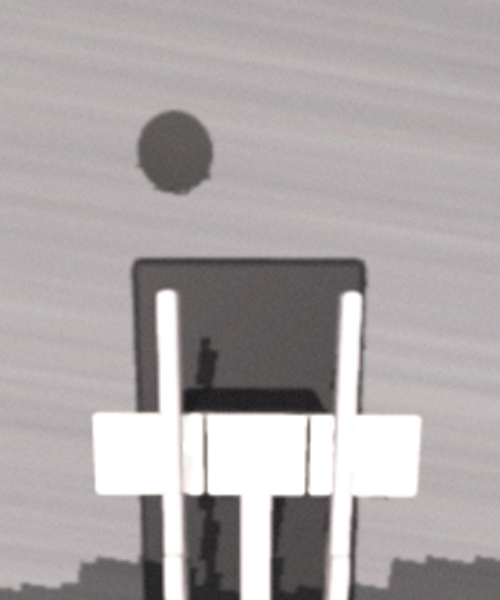

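The marks crop puts the plate at x 92–420 (centre 256) and the blades at 172 and 345. With perspective that is about 14.4 mm either side, so each blade is on its outer line and the gap is about 26 mm. Next I lift.

Call:
send_rows(
  moves=[
    [[0,0,-0.01],[0,0,0],37.7],
    [[0,0,-0.03],[0,0,0],37.7],
    [[0,0,-0.05],[0,0,0],37.7],
    [[0,0,-0.06],[0,0,0],37.7],
    [[0,0,-0.05],[0,0,0],37.7],
    [[0,0,-0.03],[0,0,0],37.7],
    [[0,0,-0.01],[0,0,0],37.7],
    [[0,0,0],[0,0,0],37.7],
    [[0,0,0],[0,0,0],37.7],
  ],
)

```text
time: 6.2
ee_pos: [0.5207, 0.208, 0.1489]
ee_rot: [3.133, 0.23, -0.004]
contact_force: [0.2, 0.7, -1.1]
finger_gap: 0.0377
grasp_force: 5.5
```

```bash
python3 - <<'E'
from h import *
w=arm.get_image("wrist");s=arm.get_image("side");w0=cv2.imread("pics/w2.png")
f=lambda i:cv2.resize(i[40:280,220:420],(400,480))
cv2.imwrite("pics/w3.png",w);cv2.imwrite("pics/c3.png",np.hstack([f(w),cv2.resize(s[60:260,230:400],(400,480))]))
y=.145;d=np.array([np.cos(y),np.sin(y),0])
print(move(np.array([.570,-.1615,.14])-.075*d,d))
E
```

```text
[array([-0.1609,  0.7452,  0.0185]), array([0.0003, 0.0039, 0.0035])]
```

View pics/c3.png

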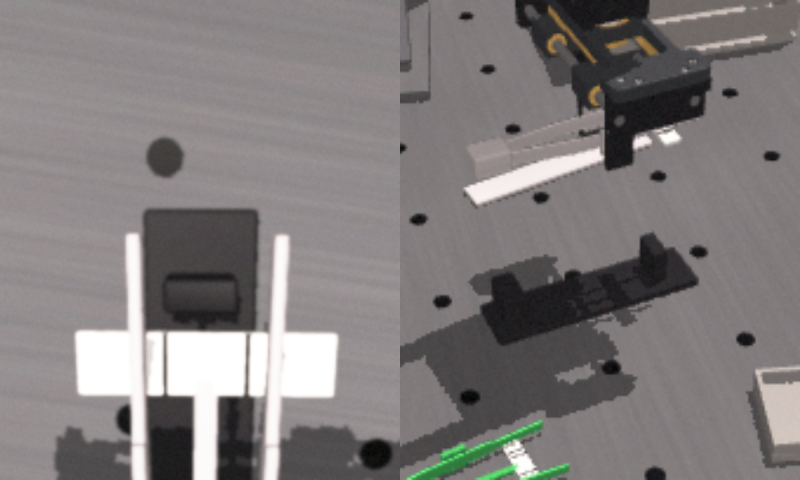

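The tweezers are lifted level, with the blades still on the outer lines (crop x 135 and 275). Now I carry them to the jig.

Call:
send_rows(
  moves=[
    [[-0.0022,0.01,0.001],[0,0,0],37.7],
    [[-0.0043,0.02,0.001],[0,0,0],37.7],
    [[-0.0065,0.03,0.001],[0,0,0],37.7],
    [[-0.0086,0.04,0.001],[0,0,0],37.7],
    [[-0.0108,0.05,0.001],[0,0,0],37.7],
    [[-0.0108,0.05,0.001],[0,0,0],37.7],
    [[-0.0108,0.05,0.001],[0,0,0],37.7],
    [[-0.0108,0.05,0.001],[0,0,0],37.7],
    [[-0.0108,0.05,0.001],[0,0,0],37.7],
    [[-0.0108,0.05,0.001],[0,0,0],37.7],
    [[-0.0108,0.05,0.001],[0,0,0],37.7],
    [[-0.0108,0.05,0.001],[0,0,0],37.7],
    [[-0.0108,0.05,0.001],[0,0,0],37.7],
    [[-0.0108,0.05,0.001],[0,0,0],37.7],
    [[-0.0108,0.045,0.001],[0,0,0],37.7],
    [[-0.0086,0.04,0.001],[0,0,0],37.7],
    [[-0.0065,0.03,0.001],[0,0,0],37.7],
    [[-0.0043,0.02,0.001],[0,0,0],37.7],
    [[-0.0022,0.01,0.0],[0,0,0],37.7],
    [[0,0,0],[0,0,0],37.7],
  ],
)

```text
time: 8.8
ee_pos: [0.4959, -0.1721, 0.1411]
ee_rot: [-3.133, -0.23, 0.0]
contact_force: [-0.5, -0.7, -1.0]
finger_gap: 0.0379
grasp_force: 5.5
```

```bash
python3 - <<'E'
from h import *
st=arm.state()
w=arm.get_image("wrist");s=arm.get_image("side")
cv2.imwrite("pics/w4.png",w);cv2.imwrite("pics/c4.png",np.hstack([cv2.resize(w[40:280,220:420],(400,480)),cv2.resize(s[200:380,320:480],(400,480))]))
y=.145;d=np.array([np.cos(y),np.sin(y),0])
print(st["time"],move(np.array([.570,-.1615,.066])-.075*d,d))
E
```

```text
8.8 [array([-0.0005,  0.0014,  0.1501]), array([-0.0006,  0.0002,  0.0047])]
```

View pics/c4.png

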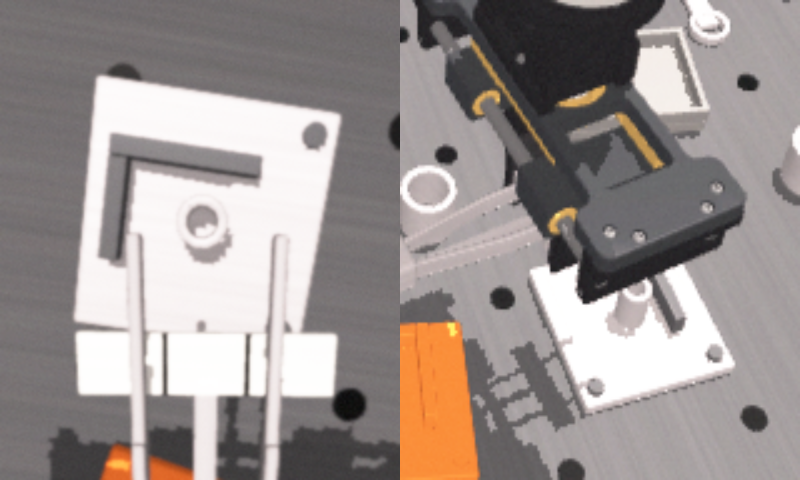

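```bash
python3 - <<'E'
from h import *
s=arm.state();R=Ro.from_rotvec(s["ee_rot"]).as_matrix();z=s["ee_pos"][2]+.019
for n,q,h in[("bush",(321,150.5),.04),("mouth",(324,157),z+.004),("plate",(323.3,221.5),z-.006),("tl",(290.8,157),z+.002),("tr",(356.5,157),z+.002)]:
    X=ray("wrist",q,h,s);print(n,X.round(4),(R.T@(X-s["ee_pos"])).round(4))
E
```

```text
bush [ 0.5716 -0.1607  0.04  ] [0.0765 0.0003 0.1011]
mouth [ 0.5693 -0.1628  0.1641] [ 0.0739  0.002  -0.023 ]
plate [ 0.5414 -0.1667  0.1541] [ 0.0457  0.0018 -0.013 ]
tl [ 0.5673 -0.1495  0.1621] [ 0.0738 -0.0114 -0.021 ]
tr [ 0.5712 -0.1757  0.1621] [ 0.0738  0.0151 -0.021 ]
```

The view shows the bush at crop (202,222) between the tips (135,235) and (280,235). The measured offset is about 2 mm and the gap about 26.5 mm. I descend.

Call:
send_rows(
  moves=[
    [[0.002,-0.003,0.01],[0,0,0],37.7],
    [[0,0,0.02],[0,0,0],37.7],
    [[0,0,0.03],[0,0,0],37.7],
    [[0,0,0.03],[0,0,0],37.7],
    [[0,0,0.03],[0,0,0],37.7],
    [[0,0,0.015],[0,0,0],37.7],
    [[0,0,0.007],[0,0,0],37.7],
    [[0,0,0],[0,0,0],37.7],
    [[0,0,0],[0,0,0],37.7],
    [[0,0,0],[0,0,0],37.7],
    [[0,0,0],[0,0,0],37.7],
  ],
)

```text
time: 10.28
ee_pos: [0.4969, -0.1706, 0.0705]
ee_rot: [3.133, 0.23, 0.001]
contact_force: [-1.1, -0.0, -0.3]
finger_gap: 0.0378
grasp_force: 5.5
```

```bash
python3 - <<'E'
from h import *
st=arm.state()
w=arm.get_image("wrist");s=arm.get_image("side")
cv2.imwrite("pics/c5.png",np.hstack([cv2.resize(w[40:280,220:420],(400,480)),cv2.resize(s[200:380,320:480],(400,480))]))
print(st["joint_vel"].round(4))
E
```

```text
[-0.0001  0.0004  0.0008 -0.0007  0.0006 -0.001 ]
```

View pics/c5.png

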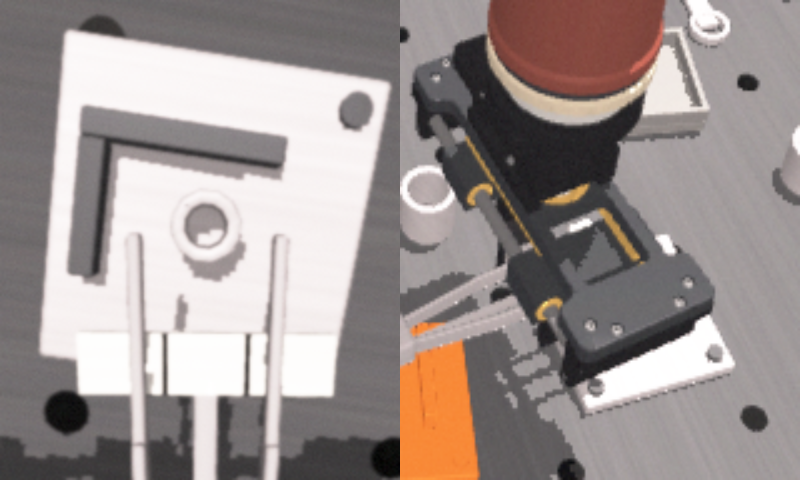

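The bush (207,225) is centred between the tips (135 and 280), the tips are about 5 cm above its top, and the arm is still. I hand in.

```bash
python3 -c "
from station import arm
print(arm.finish_job())"
```

```text
the job is handed in; nothing more can be done
None
```

I handed the job in at about 10 s with the steel tweezers held level and still, squeezed to a tip gap of about 26 mm for the thick bush in the jig, tips centred over it and about 5 cm above its top; no verdict came back.

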